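# Demould pebble castings and set the curing plate

## Task

Turn the vibration dial on the yellow box down from its compacting setting to the green mark so that the castings come loose, and only then lift every casting out of the mould and lay it flat, pebbles up, on the curing plate inside its rim, none touching another, with the vibration left on green and the thermostat left low. When all of them lie on the plate, turn the vibration dial off (pointer on its red mark) and set the thermostat on the blue box to its orange mark. Leave the other things on the bench where they are.

Things in the scene. Friction and masses are not known exactly. Their poses are not given: they have to be found in the camera images.
- mould: Fixed vibrating table (yellow base, steel top) with a turquoise rubber mould on it, 285 x 255 x 88 mm high; origin at the centre of its underside, z up. 4 open cavities 104 (x) x 59 (y) x 22 mm deep at x +-62.5, y +-57.5 mm, floors at z 66 mm. Both long walls of each are cut right through, down to the floor, by a finger notch 44 mm wide at mid-length. Mould and plate swap sides between starts.
- plate: Curing (warming) plate: fixed grey slab with a bare aluminium top and a black rim. Origin at the centre of its underside, z up. The flat top is 270 (x) x 260 (y) mm, 40 mm above the origin; the rim round it is 6 mm thick and stands 8 mm above the top.
- vib_box: Yellow (vibration) control box, fixed, 112 x 112 x 50 mm, origin at the centre of its underside, z up. Dial ticks on top every 27 degrees. At knob value q the pointer heads 2.356 - q rad from the box's x axis (anticlockwise positive): red zero mark at 2.356, the green mark (3rd tick after the red one) at 0.942 rad. The two boxes stand side by side at the back; which is left varies.
- vib (a joint): Value of the knob on the yellow vibration box, rad: 0 when the white pointer is on the red mark, growing clockwise seen from above, end stops at 0 and 4.712. The green mark is at 1.414 rad. At the start it stands far past the green mark (2.3 to 3.6). It turns stiffly (0.04 N m) and stays where it is left.
- vib_grip (a point): On the vertical axis of the vibration knob at grip height, 37 mm above the box top. Black disc 60 mm across (top 14 mm above the box) with a bar grip across it, 57 mm long, 14 mm thick, rising to 44 mm above the box. The point turns with the knob: x along the bar, white pointer line on the bar's top on its -x half. Grip the bar from above across its 14 mm (along y).
- heat_box: Blue (curing plate thermostat) control box, fixed, 112 x 112 x 50 mm, origin at the centre of its underside, z up. Dial ticks on top every 45 degrees. At knob value q the pointer heads 2.356 - q rad from the box's x axis (anticlockwise positive): red zero mark at 2.356, the orange mark (4th tick after the red one) at -0.785 rad. The two boxes stand side by side at the back; which is left varies.
- heat (a joint): Value of the knob on the blue thermostat box, rad: 0 when the white pointer is on the red mark, growing clockwise seen from above, end stops at 0 and 4.712. The orange mark is at 3.142 rad. At the start it stands low (0 to 0.8). It turns stiffly (0.04 N m) and stays where it is left.
- heat_grip (a point): On the vertical axis of the thermostat knob at grip height, 37 mm above the box top. Black disc 60 mm across (top 14 mm above the box) with a bar grip across it, 57 mm long, 14 mm thick, rising to 44 mm above the box. The point turns with the knob: x along the bar, white pointer line on the bar's top on its -x half. Grip the bar from above across its 14 mm (along y).
- casting0: Loose grey concrete casting with white pebbles in its top, 100 (x) x 55 (y) x 34 (z) mm, about 0.4 kg; origin at the centre of its underside, z up through the pebble face. Starts in one of the mould's cavities, long side along the cavity, 12 mm proud of the mould. 2 to 4 are present; absent ones read None from the start.
- casting1: Loose grey concrete casting with white pebbles in its top, 100 (x) x 55 (y) x 34 (z) mm, about 0.4 kg; origin at the centre of its underside, z up through the pebble face. Starts in one of the mould's cavities, long side along the cavity, 12 mm proud of the mould. 2 to 4 are present; absent ones read None from the start.
- casting2: Loose grey concrete casting with white pebbles in its top, 100 (x) x 55 (y) x 34 (z) mm, about 0.4 kg; origin at the centre of its underside, z up through the pebble face. Starts in one of the mould's cavities, long side along the cavity, 12 mm proud of the mould. 2 to 4 are present; absent ones read None from the start.
- casting3: Loose grey concrete casting with white pebbles in its top, 100 (x) x 55 (y) x 34 (z) mm, about 0.4 kg; origin at the centre of its underside, z up through the pebble face. Starts in one of the mould's cavities, long side along the cavity, 12 mm proud of the mould. 2 to 4 are present; absent ones read None from the start.
- pail: Bystander, to be left alone: yellow open pail, 170 mm across, 150 mm high; loose, origin at its underside.
- oil: Bystander, to be left alone: white bottle with a red cap, 64 mm across, 180 mm high; loose, origin at its underside.
- mallet: Bystander, to be left alone: rubber mallet with wooden handle, 260 mm long; loose, origin at its underside.
- trowel: Bystander, to be left alone: notched steel trowel with yellow handle, 220 x 130 mm, 51 mm high; loose, origin at its underside.
- sample_tile: Bystander, to be left alone: terracotta tile, 100 x 100 x 9 mm; loose, origin at its underside.
- spacers: Bystander, to be left alone: clear box of red tile spacers, 130 x 100 x 50 mm; loose, origin at its underside.
There are look-alikes about, which are no part of the job. Of the things that look like the heat_box, the largest one is meant. Leave any purple look-alike of the casting1 alone.

How it is judged:
By the outcome, as a careful person would: the job done as asked, in the order asked, and still so for the second after the job is handed in, with the robot touching nothing.
Of casting0, casting1, casting2, casting3 only 2 to 4 are there at a start; the rules pass over those that are not, and their reading is None.
At some moment in a run one of casting0, casting1, casting2, casting3 may be knocked a few centimetres aside while the robot is not near it.
Once in a run the grip may slacken for a moment while it holds something.
It also fails if it takes over 210 s, if anything falls off the work surface, if the arm or the gripper's body presses on something with over 40 N, if the wrist force passes 120 N, or if a joint passes its speed limit or range.

## Robot

A 7-joint arm with a two-finger parallel gripper is mounted at the origin on the work surface. World frame = base frame: x ahead of the robot, y to its left, z up, the work surface at z = 0. Lengths are in m, angles in rad, forces in N, time in s.
With the tool pointing down it reaches from about 0.425 to 0.875 m from the base axis. Payload 8.4 kg.
Tool frame: the origin (TCP) lies midway between the tips of the shut fingers; the grasp point (between the pads) lies env.grasp_offset behind it (env.grasp_offset is the distance from the TCP to the grasp point, in m); z points along the fingers, y is the direction in which the jaws open and shut (so a half turn about z gives the same grasp; the last joint's range is limited). The gripper opens to 85 mm and grips with 20 to 120 N. Pads are 22 mm wide; open, the fingers measure 114 mm over their backs; the gripper's body (76 mm by 85 mm) begins 54 mm behind the grasp point. The pads swing forward as they close: fully open they stand 13 mm farther back than shut.
Start: joints at [-1.243, 0.333, 0.04, 1.465, -0.013, 1.343, -0.059], TCP at [0.269, 0.592, 0.231] pointing down, gripper open.
Joint ranges: [-2.58, 2.58], [-0.38, 2.09], [-1.3, 1.39], [0.25, 2.4], [-1.5, 4.64], [0.08, 2.09], [-2.65, 2.65]. Speed limits (rad/s): [2.22, 2.22, 2.79, 2.79, 3.14, 3.14, 3.14].

## Interface

Orientations are given as a 3x3 rotation matrix whose columns are the frame's x, y, z axes.
In Python, from workcell import env gives the robot as it stands.
- The arm moves only by the shell command python3 -m pendant 'ROWS'. ROWS is JSON, one flat list of numbers, 7 for each row, row after row: the finger opening in cm, from 0 to 8.54, then the shift along the tool's x, y, z in cm, then the turn, a rotation vector about the tool's x, y, z in rad. In form: [jaw, dx, dy, dz, wx, wy, wz, jaw, dx, dy, dz, wx, wy, wz, ...]. A call has 1 to 12 rows; each row is the pose to reach, as a shift and turn from the pose measured when the call began, along the tool's axes at that moment; what a row does not reach only later rows make up. A row lasts 1/8 s, in which the tool goes at most 62.5 mm and 10.7 degrees, less where a joint would pass 70% of its speed; a pose out of reach is approached as far as the arm can. A call with a gripper value outside its range is refused whole. The fingers move at their own pace and stop on an object; the grip force is fixed at half the most. Time passes only in rows, so rows that repeat a pose let the fingers close. It gives the time, the measured TCP pose, the force and the opening at its end, in the units of the state.
- env.read_state(): the state, without advancing time (a new reading comes with each control period).
- env.capture(name): name is "side" or "top"; returns a dict with "image" (400x640x3 uint8, blue, green, red), "camera_matrix" (3x3 intrinsics, pixels), "extrinsics" (4x4, takes a point from camera to world coordinates). Camera axes: x right, y down, z forward; pixel columns grow to the right and rows downward; lengths in m; the calibration is good to about 2 mm. A picture is of the moment at which its call begins. There is no depth.
- env.sign_off(): hands the job in, once; it reports no verdict.
The state is a dict: "clock": time; "joint_pos": joint angles; "dq": joint speeds; "joint_torque": joint torques, N m; "eef_pos": TCP position; "ee_rot": TCP orientation; "ft_force": force on the tool from outside, world axes, zero at the start; "moment": the same for the moment, N m; "grip_width": finger opening in m.
Only numpy, scipy, OpenCV 4.12 (cv2) and the standard library are available. Lean on these libraries where they do the work, as an engineer would, in place of code of your own. Each camera call takes 0.05 s, during which the arm holds its last target. There are 200 camera calls.

## Working session

There is one attempt and no reset: what is moved stays moved. The work goes in short steps, Python scripts to look and compute and a shell command to move; the robot and the scene stay as the last step left them, time stands still between calls to the robot, and variables do not carry over. Pictures are saved under pics/ and viewed, about 12 in all and at most 16, crops included, and the job is handed in when it is done.

```bash
mkdir -p pics; ls; python3 - <<'E'
from workcell import env
import cv2,numpy as np
s=env.read_state()
for k in s: print(k,np.round(s[k],3).tolist() if s[k] is not None else None)
print(env.grasp_offset)
for n in("top","side"):
    c=env.capture(n); cv2.imwrite(f"pics/{n}0.png",c["image"]); print(n,c["camera_matrix"].tolist(),np.round(c["extrinsics"],4).tolist())
E
```

```text
pics
clock 0.0
joint_pos [-1.243, 0.334, 0.04, 1.466, -0.013, 1.343, -0.059]
dq [0.0, -0.001, -0.002, -0.0, 0.0, -0.001, 0.0]
joint_torque [0.0, -65.855, 1.366, -40.556, 0.017, 0.013, 0.0]
eef_pos [0.269, 0.591, 0.23]
ee_rot [[-0.91, 0.414, -0.001], [0.414, 0.91, -0.002], [-0.0, -0.002, -1.0]]
ft_force [0.479, 0.298, 0.041]
moment [-0.01, -0.027, -0.001]
grip_width 0.085
0.0187
top [[483.97835815418705, 0.0, 325.64574052843363], [0.0, 483.97835815418705, 200.32783435338868], [0.0, 0.0, 1.0]] [[0.0125, -0.9949, 0.0999, 0.3241], [-0.9996, -0.0148, -0.0222, 0.0263], [0.0235, -0.0996, -0.9947, 1.7735], [0.0, 0.0, 0.0, 1.0]]
side [[378.5880164537747, 0.0, 314.9604402568841], [0.0, 378.5880164537747, 193.26627758759201], [0.0, 0.0, 1.0]] [[0.9881, -0.0786, 0.1319, 0.3365], [-0.1535, -0.5249, 0.8372, -1.1722], [0.0034, -0.8475, -0.5308, 0.8413], [0.0, 0.0, 0.0, 1.0]]
```

View pics/top0.png

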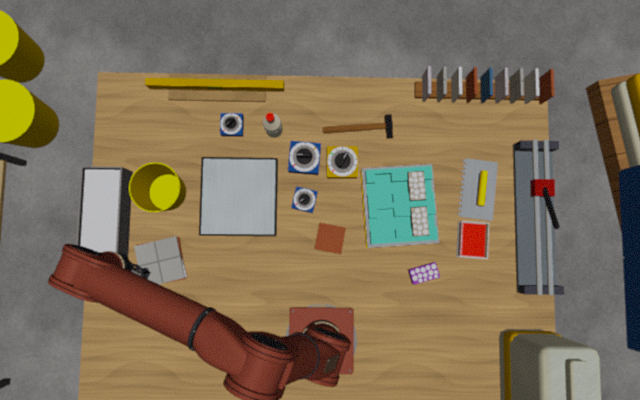

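View pics/side0.png

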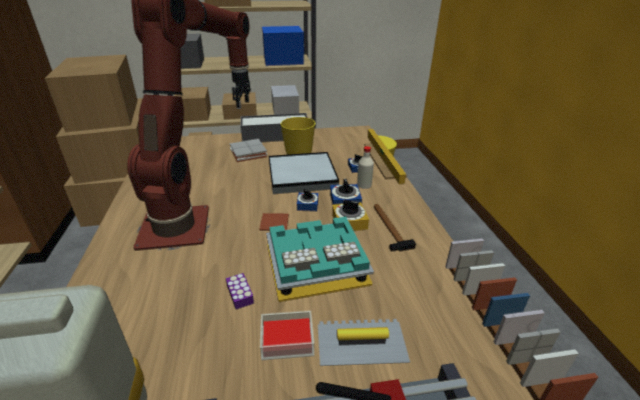

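The top view shows the mould at (400,206) with two castings at (417,185) and (420,221), and the plate at (238,197). The yellow box is at (342,161). There are three blue boxes, at (304,157), (232,124) and (304,200). The one at (304,157) is the largest, so it is the thermostat. The purple look-alike at (424,273) is not part of the job.

Next I'll take one enlarged crop and some measurements.

```bash
cat > h.py <<'E'
from workcell import env
import cv2,numpy as np
def ray(c,u,v,z):
    K,T=c["camera_matrix"],c["extrinsics"]
    d=T[:3,:3]@np.linalg.inv(K)@np.array([u,v,1.]); o=T[:3,3]
    return (o+d*(z-o[2])/d[2])[:2]
def pix(c,p):
    K,T=c["camera_matrix"],c["extrinsics"]
    q=K@(T[:3,:3].T@(np.array(p,float)-T[:3,3])); return q[:2]/q[2]
def blobs(c,lo,hi,roi,z,amin=20):
    x0,y0,x1,y1=roi
    m=cv2.inRange(cv2.cvtColor(c["image"],cv2.COLOR_BGR2HSV)[y0:y1,x0:x1],lo,hi)
    m=cv2.morphologyEx(m,cv2.MORPH_CLOSE,np.ones((5,5)))
    out=[]
    for k in cv2.findContours(m,cv2.RETR_EXTERNAL,cv2.CHAIN_APPROX_NONE)[0]:
        if cv2.contourArea(k)<amin: continue
        P=np.array([ray(c,u+x0,v+y0,z) for u,v in k[:,0]]).astype(np.float32)
        (cx,cy),(w,h),a=cv2.minAreaRect(P*1000)
        out.append((round(cx,1),round(cy,1),round(w,1),round(h,1),round(a,1)))
    return out
def crop(c,roi,s,name):
    x0,y0,x1,y1=roi
    cv2.imwrite(name,cv2.resize(c["image"][y0:y1,x0:x1],None,fx=s,fy=s,interpolation=cv2.INTER_CUBIC))
E
python3 - <<'E'
from h import *
c=env.capture("top")
crop(c,(280,130,440,250),5,"pics/c1.png")
print("turq",blobs(c,(75,60,60),(100,255,255),(350,150,450,260),.088,300))
print("white",blobs(c,(0,0,150),(180,50,255),(400,160,440,245),.1))
print("blue",blobs(c,(100,120,40),(130,255,255),(280,130,325,180),.05,100))
print("yel",blobs(c,(20,100,60),(35,255,255),(322,135,365,185),.05,100))
print("plate",blobs(c,(0,0,130),(180,60,255),(195,150,285,245),.04,300))
E
```

```text
turq [(483.2, -275.2, 263.4, 237.6, 4.5)]
white [(366.2, -355.9, 76.9, 162.4, 38.1), (424.8, -339.1, 97.3, 54.0, 3.3), (550.0, -328.9, 96.1, 53.1, 4.5)]
blue []
yel [(638.3, -79.5, 164.2, 138.6, 80.5)]
plate [(510.2, 302.9, 267.2, 259.4, 0.8)]
```

View pics/c1.png

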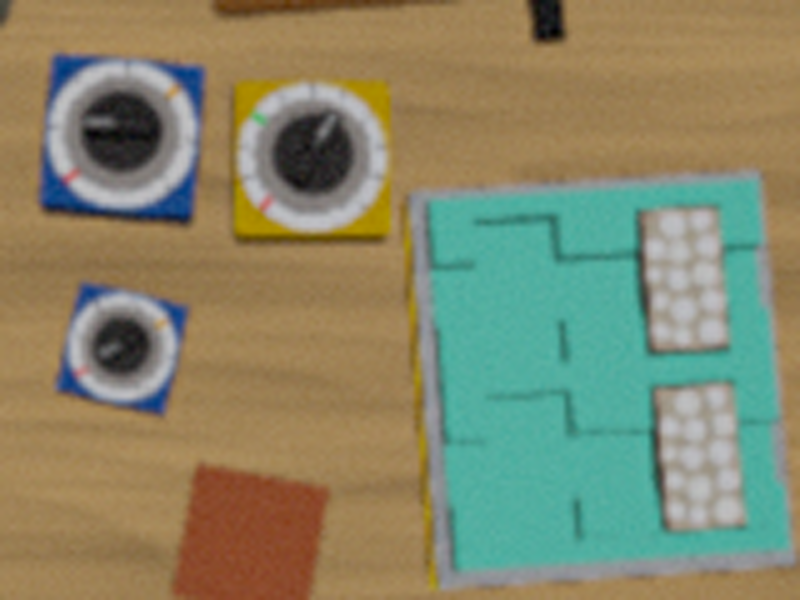

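Crop: the large blue thermostat is at (304.5,157.5), with a smaller blue twin at (304,200). The yellow dial is at (342,161), and its pointer heads up and right, well past green. Two castings sit in the right-hand cavities.

```bash
cat >> h.py <<'E'
from scipy.spatial.transform import Rotation as Ro
def row(p,jaw):
    """row values (cm, rad) to TCP p with jaw y axis yaw (deg), tool down; exact yaw, no mod"""
    s=env.read_state(); R=np.array(s["ee_rot"]); a=np.deg2rad(jaw)
    y=np.array([np.cos(a),np.sin(a),0]); z=np.array([0,0,-1.]); T=np.c_[np.cross(y,z),y,z]
    d=R.T@(np.array(p)-s["eef_pos"])*100
    w=Ro.from_matrix(R.T@T).as_rotvec()
    print("row",np.round(d,2).tolist(),np.round(w,3).tolist())
def st():
    s=env.read_state();R=np.array(s["ee_rot"])
    print("t %.2f"%s["clock"],"p",np.round(s["eef_pos"],4),"jaw %.1f"%np.degrees(np.arctan2(R[1,1],R[0,1])),"z",np.round(R[:,2],3),"F",np.round(s["ft_force"],1),"M",np.round(s["moment"],2),"w %.4f"%s["grip_width"],"q",np.round(s["joint_pos"],2))
E
python3 - <<'E'
from h import *
c=env.capture("top")
f=lambda x,y,z: ray(c,280+(x+.5)/5-.5,130+(y+.5)/5-.5,z)
for n,C,red,mk,ptr in (("vib",[(235,82),(390,82),(391,238),(234,238)],(266,204),(259,118),[(318,140),(336,113)]),
  ("heat",[(54,55),(205,68),(192,222),(40,207)],(71,176),(175,90),[(116,124),(85,122)])):
    P=np.array([f(*q,.05) for q in C]); ctr=P.mean(0)
    e=P[0]-P[3]; yaw=np.degrees(np.arctan2(e[1],e[0]))
    ang=lambda a:np.degrees(np.arctan2(a[1],a[0]))
    a,b=f(*ptr[0],.094),f(*ptr[1],.094)
    print(n,np.round(ctr,4),"yaw",yaw,"sides",np.linalg.norm(e),"red",ang(f(*red,.05)-ctr),"mark",ang(f(*mk,.05)-ctr),"ptr line",ang(b-a),"ptr from ctr",ang(b-ctr))
    row((*ctr,.2),ang(b-a)-90)
E
```

```text
vib [ 0.6389 -0.0698] yaw 0.34484338042002954 sides 0.11408484346759606 red 134.63911947142242 mark 52.52749999153765 ptr line -32.70338300487838 ptr from ctr -28.266328222450774
row [-61.04, -44.87, 3.13] [-0.0, -0.001, -2.998]
heat [0.6527 0.0674] yaw -4.032865392457385 sides 0.11164350975126001 red 127.81391429974234 mark -46.14997101584705 ptr line 87.23457053485743 ptr from ctr 84.67320356015149
row [-56.61, -31.81, 3.11] [-0.001, 0.001, 1.192]
```

```bash
python3 -m pendant '[5,-61,-44.9,0,0,0,1.25, 5,-61,-44.9,0,0,0,1.25, 5,-61,-44.9,0,0,0,1.25, 5,-61,-44.9,0,0,0,1.25, 5,-61,-44.9,0,0,0,1.25, 5,-61,-44.9,0,0,0,1.25, 5,-61,-44.9,0,0,0,1.25, 5,-61,-44.9,0,0,0,1.25, 5,-61,-44.9,0,0,0,1.25, 5,-61,-44.9,0,0,0,1.25, 5,-61,-44.9,0,0,0,1.25, 5,-61,-44.9,0,0,0,1.25]'; python3 -c "
from h import *
st(); row((.6389,-.0698,.2),-120)"
```

```text
clock: 1.7
eef_pos: [0.6355, -0.0647, 0.2313]
ee_rot: [[0.105, 0.994, -0.0], [0.994, -0.105, -0.001], [-0.001, 0.0, -1.0]]
ft_force: [0.5, 0.6, 0.2]
grip_width: 0.0497
t 1.70 p [ 0.6355 -0.0647  0.2313] jaw -6.0 z [-0.    -0.001 -1.   ] F [0.5 0.6 0.2] M [ 0.08 -0.04  0.01] w 0.0497 q [-0.46  0.35  0.64  1.52 -0.21  1.34  0.09]
row [-0.47, 0.39, 3.13] [0.001, 0.0, 1.989]
```

```bash
python3 -m pendant '[5,-0.5,0.4,3,0,0,1.99, 5,-0.5,0.4,3,0,0,1.99, 5,-0.5,0.4,3,0,0,1.99, 5,-0.5,0.4,3,0,0,1.99, 5,-0.5,0.4,3,0,0,1.99, 5,-0.5,0.4,3,0,0,1.99, 5,-0.5,0.4,3,0,0,1.99, 5,-0.5,0.4,3,0,0,1.99, 5,-0.5,0.4,3,0,0,1.99, 5,-0.5,0.4,3,0,0,1.99, 5,-0.5,0.4,3,0,0,1.99, 5,-0.5,0.4,3,0,0,1.99]'; python3 -c "
from h import *
st(); row((.6389,-.0698,.071),-120)
c=env.capture('side');crop(c,(280,90,420,195),5,'pics/s1.png')"
```

```text
clock: 3.2
eef_pos: [0.6389, -0.0699, 0.201]
ee_rot: [[0.866, -0.5, -0.001], [-0.5, -0.866, -0.001], [0.0, 0.001, -1.0]]
ft_force: [0.6, 0.1, 0.4]
grip_width: 0.0503
t 3.20 p [ 0.6389 -0.0699  0.201 ] jaw -120.0 z [-0.001 -0.001 -1.   ] F [0.6 0.1 0.4] M [-0.05  0.03 -0.01] w 0.0503 q [-0.7   0.5   1.04  1.56 -0.44  1.33 -1.71]
row [0.0, -0.02, 13.0] [0.001, -0.0, 0.0]
```

View pics/s1.png

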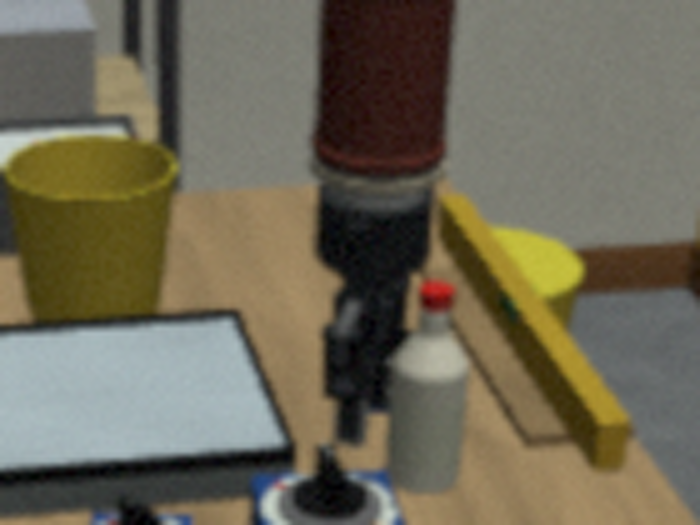

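The arm is lined up above the dial and the bottle is clear. Now I'll descend and close.

```bash
python3 -m pendant '[5,0,0,3,0,0,0, 5,0,0,6,0,0,0, 5,0,0,8,0,0,0, 5,0,0,10,0,0,0, 5,0,0,11.5,0,0,0, 5,0,0,13,0,0,0, 5,0,0,13,0,0,0]' && python3 -m pendant '[0,0,0,0,0,0,0, 0,0,0,0,0,0,0, 0,0,0,0,0,0,0, 0,0,0,0,0,0,0, 0,0,0,0,0,0,0, 0,0,0,0,0,0,0]'; python3 -c "
from h import *
st()"
```

```text
clock: 4.12
eef_pos: [0.6383, -0.0699, 0.07]
ee_rot: [[0.867, -0.498, -0.002], [-0.498, -0.867, -0.001], [-0.001, 0.002, -1.0]]
ft_force: [-0.6, -0.6, -0.1]
grip_width: 0.0501
clock: 4.88
eef_pos: [0.6401, -0.0677, 0.071]
ee_rot: [[0.868, -0.496, 0.001], [-0.496, -0.868, 0.001], [0.0, -0.002, -1.0]]
ft_force: [3.3, 5.8, 0.7]
grip_width: 0.0126
t 4.88 p [ 0.6401 -0.0677  0.071 ] jaw -119.8 z [ 0.001  0.001 -1.   ] F [3.3 5.8 0.7] M [ 1.06 -0.77 -0.04] w 0.0126 q [-0.64  0.62  0.94  1.69 -0.55  1.12 -1.63]
```

```bash
python3 -m pendant '[0,0,-0.1,0,0,0,-0.15, 0,0,-0.1,0,0,0,-0.3, 0,0,-0.1,0,0,0,-0.45, 0,0,-0.1,0,0,0,-0.6, 0,0,-0.1,0,0,0,-0.75, 0,0,-0.1,0,0,0,-0.9, 0,0,-0.1,0,0,0,-1.05, 0,0,-0.1,0,0,0,-1.2, 0,0,-0.1,0,0,0,-1.35, 0,0,-0.1,0,0,0,-1.46, 0,0,-0.1,0,0,0,-1.46, 0,0,-0.1,0,0,0,-1.46]'; python3 -c "
from h import *
st()"
```

```text
clock: 6.38
eef_pos: [0.6405, -0.068, 0.0711]
ee_rot: [[0.592, 0.806, 0.001], [0.806, -0.592, -0.0], [0.001, 0.001, -1.0]]
ft_force: [1.6, -5.5, -4.0]
grip_width: 0.0126
t 6.38 p [ 0.6405 -0.068   0.0711] jaw -36.3 z [ 0.001 -0.    -1.   ] F [ 1.6 -5.5 -4. ] M [-1.34 -0.41 -0.01] w 0.0126 q [-0.43  0.5   0.61  1.68 -0.32  1.06 -0.35]
```

```bash
python3 -m pendant '[5,0,0,0,0,0,0, 5,0,0,0,0,0,0, 5,0,0,0,0,0,0, 5,0,0,0,0,0,0, 5,0,0,-4,0,0,0, 5,0,0,-9,0,0,0, 5,0,0,-14,0,0,0, 5,0,0,-14,0,0,0]'; python3 -c "
from h import *
st()
for P in [(.55,-.3289),(.4248,-.3391)]: row((*P,.22),86.5); 
row((.3,-.1,.3),-36)"
```

```text
clock: 7.38
eef_pos: [0.6424, -0.0686, 0.2157]
ee_rot: [[0.592, 0.806, 0.009], [0.806, -0.592, 0.0], [0.005, 0.007, -1.0]]
ft_force: [0.9, 0.1, -0.6]
grip_width: 0.05
t 7.38 p [ 0.6424 -0.0686  0.2157] jaw -36.3 z [ 0.009  0.    -1.   ] F [ 0.9  0.1 -0.6] M [ 0.02 -0.01  0.02] w 0.0500 q [-0.47  0.38  0.67  1.53 -0.24  1.31 -0.41]
row [-26.45, 7.97, -0.52] [0.01, 0.004, -2.143]
row [-34.68, -1.51, -0.63] [0.01, 0.004, -2.143]
row [-22.76, -25.67, -8.73] [0.007, -0.005, -0.005]
```

```bash
python3 -c "
from h import *
c=env.capture('top')
print('white',blobs(c,(0,0,150),(180,50,255),(400,160,433,245),.1,200))
row((.55,-.329,.22),-85.5)"
```

```text
white [(424.8, -339.2, 97.2, 54.3, 4.1), (549.7, -328.9, 96.5, 53.3, 4.3)]
row [-26.43, 8.09, -0.75] [0.002, -0.005, 0.859]
```

```bash
python3 -m pendant '[8,-26.4,8.1,-0.7,0,0,0.86, 8,-26.4,8.1,-0.7,0,0,0.86, 8,-26.4,8.1,-0.7,0,0,0.86, 8,-26.4,8.1,-0.7,0,0,0.86, 8,-26.4,8.1,-0.7,0,0,0.86, 8,-26.4,8.1,-0.7,0,0,0.86, 8,-26.4,8.1,-0.7,0,0,0.86, 8,-26.4,8.1,-0.7,0,0,0.86]'; python3 -c "
from h import *
st(); row((.55,-.329,.063),-85.5)
c=env.capture('top'); crop(c,(280,130,440,250),5,'pics/c2.png')"
```

```text
clock: 8.43
eef_pos: [0.5511, -0.3271, 0.219]
ee_rot: [[0.997, 0.081, 0.005], [0.081, -0.997, 0.001], [0.005, -0.001, -1.0]]
ft_force: [-0.4, 0.1, -0.0]
grip_width: 0.0799
t 8.43 p [ 0.5511 -0.3271  0.219 ] jaw -85.4 z [ 0.005  0.001 -1.   ] F [-0.4  0.1 -0. ] M [ 0.    0.06 -0.05] w 0.0799 q [-0.2   0.43  0.91  1.54 -0.35  1.34 -0.75]
row [-0.2, 0.2, 15.6] [-0.001, -0.005, 0.002]
```

View pics/c2.png

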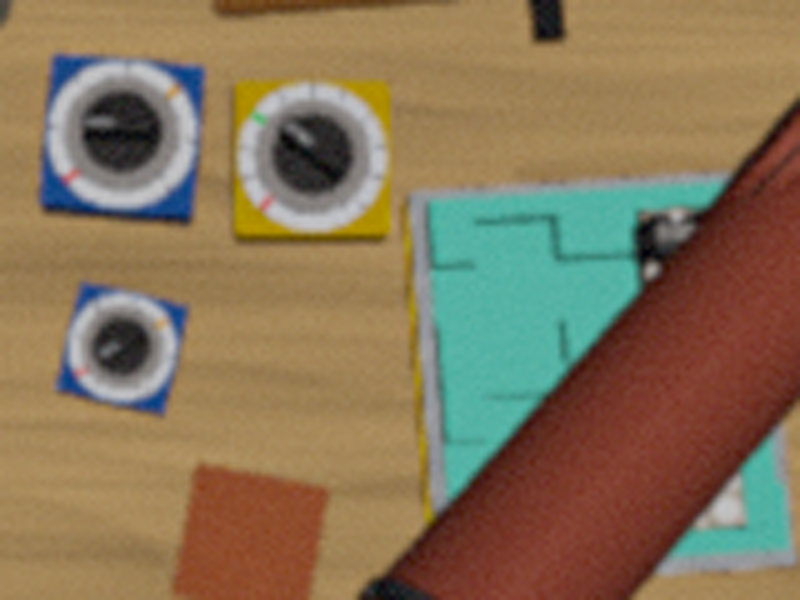

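```bash
cat >> h.py <<'E'
def ptr(c,axis):
    """pointer yaw (deg): bright pixels on the dark knob, bar top z=.094; from axis and by weighted line fit"""
    g=c["image"].max(2).astype(float); n=12
    pts=[];w=[]
    for v in range(400):
        for u in range(200,400):
            x=ray(c,u,v,.094)-axis
            if np.hypot(*x)<.029: pts.append(x); w.append(g[v,u])
    pts=np.array(pts);w=np.array(w); w=np.clip(w-np.percentile(w,60),0,None); 
    m=(w[:,None]*pts).sum(0)/w.sum(); k=w>0.4*w.max(); P=pts[k]; W=w[k]
    m=(W[:,None]*P).sum(0)/W.sum(); C=((P-m).T*W)@(P-m); e=np.linalg.eigh(C)[1][:,1]; e=e if e@m>0 else -e
    print("ptr centroid yaw %.1f  r %.1f mm  line yaw %.1f n %d"%(np.degrees(np.arctan2(m[1],m[0])),1000*np.hypot(*m),np.degrees(np.arctan2(e[1],e[0])),k.sum()))
E
python3 -c "
from h import *
c=env.capture('top'); a=np.array([.6405,-.0675]); ptr(c,a); print(pix(c,(*a,.094)))
c0=dict(c); c0['image']=cv2.imread('pics/top0.png'); ptr(c0,a)
ptr(c,np.array([.6527,.0674]))
cv2.imwrite('pics/c3.png',cv2.resize(c['image'][142:182,320:366],None,fx=14,fy=14,interpolation=cv2.INTER_NEAREST))"
```

```text
ptr centroid yaw 4.7  r 16.2 mm  line yaw 92.4 n 46
[342.18807756 158.84466666]
ptr centroid yaw -3.7  r 16.8 mm  line yaw 82.2 n 42
ptr centroid yaw 11.1  r 14.4 mm  line yaw -74.3 n 39
```

View pics/c3.png

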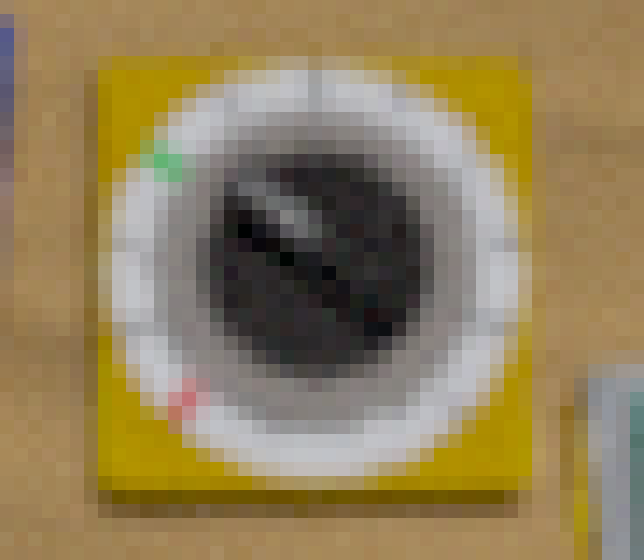

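The yellow pointer lies on the line to the green mark: about 56±3° by pixels, 53.7° by the grip, with the mark at about 54°. That is good enough, so I'll go down on the first casting.

```bash
python3 -m pendant '[8,-0.2,0.2,4,0,0,0, 8,-0.2,0.2,8,0,0,0, 8,-0.2,0.2,10.5,0,0,0, 8,-0.2,0.2,12.5,0,0,0, 8,-0.2,0.2,14,0,0,0, 8,-0.2,0.2,15,0,0,0, 8,-0.2,0.2,15.6,0,0,0, 8,-0.2,0.2,15.6,0,0,0]' && python3 -m pendant '[0,0,0,0,0,0,0, 0,0,0,0,0,0,0, 0,0,0,0,0,0,0, 0,0,0,0,0,0,0, 0,0,0,0,0,0,0]'; python3 -c "
from h import *
st()"
```

```text
clock: 9.52
eef_pos: [0.5499, -0.3296, 0.0633]
ee_rot: [[0.997, 0.08, 0.005], [0.08, -0.997, 0.001], [0.005, -0.0, -1.0]]
ft_force: [0.4, -0.1, -0.5]
grip_width: 0.08
clock: 10.15
eef_pos: [0.5505, -0.3294, 0.0642]
ee_rot: [[0.997, 0.08, 0.006], [0.08, -0.997, 0.001], [0.006, -0.001, -1.0]]
ft_force: [-1.4, 2.4, 5.8]
grip_width: 0.0544
t 10.15 p [ 0.5505 -0.3294  0.0642] jaw -85.4 z [ 0.006  0.001 -1.   ] F [-1.4  2.4  5.8] M [0.66 0.27 0.01] w 0.0544 q [-0.13  0.57  0.82  1.7  -0.47  1.07 -0.66]
```

```bash
python3 -m pendant '[0,0,0,-0.7,0,0,0, 0,0,0,-1.4,0,0,0, 0,0,0,-2.2,0,0,0, 0,0,0,-3.2,0,0,0, 0,0,0,-4.5,0,0,0, 0,0,0,-6.5,0,0,0, 0,0,0,-9,0,0,0, 0,0,0,-12,0,0,0, 0,0,0,-14,0,0,0, 0,0,0,-14,0,0,0]'; python3 -c "
from h import *
st(); 
row((.53,-.05,.2),-85); row((.52,.24,.2),-85)"
```

```text
clock: 11.4
eef_pos: [0.5502, -0.3302, 0.206]
ee_rot: [[0.997, 0.08, 0.009], [0.08, -0.997, 0.0], [0.009, 0.0, -1.0]]
ft_force: [-0.6, -0.3, -4.5]
grip_width: 0.054
t 11.40 p [ 0.5502 -0.3302  0.206 ] jaw -85.4 z [ 0.009  0.    -1.   ] F [-0.6 -0.3 -4.5] M [-0.04 -0.   -0.01] w 0.0540 q [-0.2   0.44  0.9   1.56 -0.36  1.31 -0.74]
row [0.22, -28.09, 0.59] [0.0, -0.009, -0.007]
row [1.54, -57.08, 0.59] [0.0, -0.009, -0.007]
```

```bash
python3 -m pendant '[0,0.2,-5,1,0,0,0, 0,0.4,-10,3,0,0,0, 0,0.6,-15,5,0,0,0, 0,0.8,-20,5.6,0,0,0, 0,1,-25,5.6,0,0,0, 0,1.2,-30,5.6,0,0,0, 0,1.3,-35,5.6,0,0,0, 0,1.4,-40,5.6,0,0,0, 0,1.5,-45,5.6,0,0,0, 0,1.5,-51,5.6,0,0,0, 0,1.5,-57,5.6,0,-0.009,0, 0,1.5,-57,5.6,0,-0.009,0]'; python3 -c "
from h import *
st(); row((.52,.24,.0395),-90)"
```

```text
clock: 12.9
eef_pos: [0.5178, 0.2453, 0.1483]
ee_rot: [[0.996, 0.089, -0.002], [0.089, -0.996, -0.0], [-0.002, 0.0, -1.0]]
ft_force: [-0.2, -1.0, -5.0]
grip_width: 0.0541
t 12.90 p [0.5178 0.2453 0.1483] jaw -84.9 z [-0.002 -0.    -1.   ] F [-0.2 -1.  -5. ] M [-0.08 -0.03 -0.01] w 0.0541 q [-1.13  0.28  0.72  1.79 -0.2   1.15 -1.82]
row [0.2, 0.55, 10.88] [0.0, 0.002, 0.089]
```

```bash
python3 -m pendant '[0,0.2,0.5,2,0,0,0.09, 0,0.2,0.5,4.5,0,0,0.09, 0,0.2,0.5,7,0,0,0.09, 0,0.2,0.5,8.5,0,0,0.09, 0,0.2,0.5,9.6,0,0,0.09, 0,0.2,0.5,10.3,0,0,0.09, 0,0.2,0.5,10.7,0,0,0.09, 0,0.2,0.5,10.9,0,0,0.09, 0,0.2,0.5,10.9,0,0,0.09]'; python3 -c "
from h import *
st()"
```

```text
clock: 14.02
eef_pos: [0.5202, 0.2406, 0.0395]
ee_rot: [[1.0, -0.001, -0.002], [-0.001, -1.0, -0.0], [-0.002, 0.0, -1.0]]
ft_force: [0.4, -0.1, -5.0]
grip_width: 0.0541
t 14.03 p [0.5202 0.2406 0.0395] jaw -90.1 z [-0.002 -0.    -1.   ] F [ 0.4 -0.1 -5. ] M [-0.    0.04 -0.03] w 0.0541 q [-1.07  0.43  0.68  1.88 -0.33  0.95 -1.81]
```

```bash
python3 -m pendant '[0,0,0,0.15,0,0,0, 0,0,0,0.15,0,0,0, 7,0,0,0.15,0,0,0, 7.5,0,0,0.15,0,0,0, 8,0,0,0.15,0,0,0, 8,0,0,0,0,0,0, 8,0,0,-3,0,0,0, 8,0,0,-7,0,0,0, 8,0,0,-12,0,0,0, 8,0,0,-16,0,0,0]'; python3 -c "
from h import *
st();row((.425,-.33,.2),-85.5)
c=env.capture('top')
print('white',blobs(c,(0,0,150),(180,50,255),(400,160,433,245),.1,200))
"
```

```text
clock: 15.28
eef_pos: [0.5207, 0.2406, 0.2016]
ee_rot: [[1.0, -0.001, -0.001], [-0.001, -1.0, 0.001], [-0.001, -0.001, -1.0]]
ft_force: [-0.3, 0.3, 0.2]
grip_width: 0.0803
t 15.28 p [0.5207 0.2406 0.2016] jaw -90.1 z [-0.001  0.001 -1.   ] F [-0.3  0.3  0.2] M [ 0.05 -0.04 -0.  ] w 0.0803 q [-1.16  0.23  0.76  1.73 -0.17  1.25 -1.93]
row [-9.5, 57.07, 0.13] [-0.001, 0.001, -0.08]
white [(424.6, -339.1, 97.6, 54.0, 3.3)]
```

Second casting is unmoved. Moving above it.

```bash
python3 -m pendant '[8,-2,6,0,0,0,0, 8,-4,12,0,0,0,0, 8,-6,18,0,0,0,0, 8,-8,24,0,0,0,0, 8,-9.5,30,0,0,0,0, 8,-9.5,36,0,0,0,0, 8,-9.5,42,0,0,0,-0.08, 8,-9.5,48,0,0,0,-0.08, 8,-9.5,54,0,0,0,-0.08, 8,-9.5,58,0,0,0,-0.08, 8,-9.5,58,0,0,0,-0.08, 8,-9.5,58,0,0,0,-0.08]'; python3 -c "
from h import *
st();row((.4248,-.339,.063),-85.5)
c=env.capture('top'); crop(c,(190,130,450,280),3,'pics/c4.png')
print('white',blobs(c,(0,0,150),(180,50,255),(400,160,433,245),.1,100))
"
```

```text
clock: 16.82
eef_pos: [0.4006, -0.3172, 0.216]
ee_rot: [[0.997, 0.077, 0.029], [0.078, -0.997, -0.015], [0.028, 0.017, -0.999]]
ft_force: [-0.2, 0.2, -0.3]
grip_width: 0.0799
t 16.82 p [ 0.4006 -0.3172  0.216 ] jaw -85.6 z [ 0.029 -0.015 -0.999] F [-0.2  0.2 -0.3] M [0.05 0.01 0.03] w 0.0799 q [-1.02 -0.38  1.38  1.89  0.39  1.31 -1.23]
row [1.82, 2.1, 15.4] [0.017, -0.028, -0.001]
white [(449.3, -336.7, 48.9, 49.9, 0.8)]
```

View pics/c4.png

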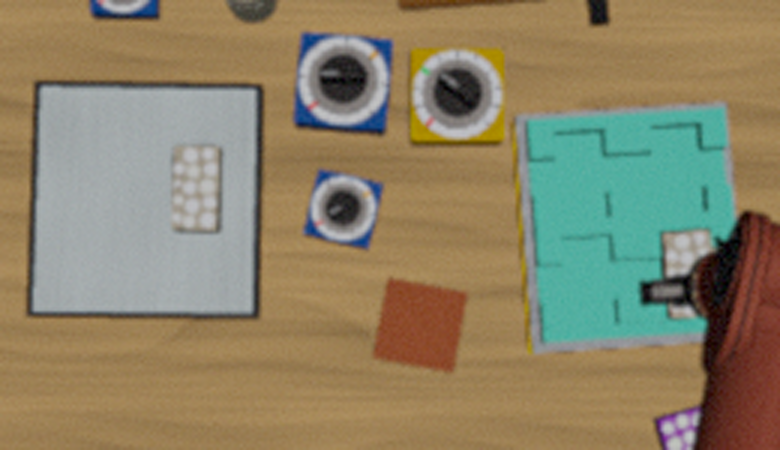

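Casting 1 lies well on the plate. The arm has drifted to joints 2 and 3's limits, so I'll move it outward to recover before descending.

```bash
python3 -m pendant '[8,5,2,0,0.017,-0.028,0, 8,10,2,0,0.017,-0.028,0, 8,15,2,0,0.017,-0.028,0, 8,20,2,0,0.017,-0.028,0, 8,20,2,0,0.017,-0.028,0, 8,20,2,0,0.017,-0.028,0]'; python3 -c "
from h import *
st();row((.4248,-.339,.2),-85.5)"
```

```text
clock: 17.62
eef_pos: [0.4688, -0.2564, 0.2606]
ee_rot: [[0.996, 0.078, 0.049], [0.079, -0.996, -0.027], [0.047, 0.031, -0.998]]
ft_force: [0.0, -0.6, 0.1]
grip_width: 0.0802
t 17.62 p [ 0.4688 -0.2564  0.2606] jaw -85.5 z [ 0.049 -0.027 -0.998] F [ 0.  -0.6  0.1] M [0.06 0.   0.03] w 0.0802 q [-1.22 -0.38  1.38  1.79  0.4   1.38 -1.4 ]
row [-5.32, 7.7, 6.06] [0.031, -0.047, 0.0]
```

```bash
python3 -m pendant '[8,3,-6,2,0.03,-0.047,0, 8,6,-12,3,0.03,-0.047,0, 8,9,-18,4,0.03,-0.047,0, 8,12,-24,4,0.03,-0.047,0, 8,14,-30,4,0.03,-0.047,0, 8,14,-30,4,0.03,-0.047,0, 8,14,-30,4,0.03,-0.047,0]'; python3 -c "
from h import *
st();row((.64,-.07,.2),-36.5)"
```

```text
clock: 18.5
eef_pos: [0.5245, 0.0478, 0.2387]
ee_rot: [[0.995, 0.081, 0.054], [0.081, -0.997, 0.004], [0.054, 0.001, -0.999]]
ft_force: [0.1, -0.4, -0.1]
grip_width: 0.08
t 18.50 p [0.5245 0.0478 0.2387] jaw -85.3 z [ 0.054  0.004 -0.999] F [ 0.1 -0.4 -0.1] M [0.03 0.03 0.04] w 0.0800 q [-1.79 -0.38  1.38  1.84  0.4   1.34 -1.99]
row [10.33, 12.68, 4.44] [0.024, -0.05, -0.852]
```

```bash
python3 -m pendant '[8,5,0,0,0,-0.05,-0.15, 8,10,0,0,0,-0.05,-0.3, 8,15,0,0,0,-0.05,-0.5, 8,20,0,0,0,-0.05,-0.6, 8,24,0,0,0,-0.05,-0.8, 8,24,0,0,0,-0.05,-0.8, 8,24,0,0,0,-0.05,-0.8]'; python3 -c "
from h import *
st();row((.6,.05,.25),-36.5)"
```

```text
clock: 19.38
eef_pos: [0.5444, 0.0455, 0.293]
ee_rot: [[0.638, 0.767, 0.068], [0.769, -0.639, -0.013], [0.034, 0.061, -0.998]]
ft_force: [0.4, 0.3, 0.4]
grip_width: 0.0796
t 19.38 p [0.5444 0.0455 0.293 ] jaw -39.8 z [ 0.068 -0.013 -0.998] F [0.4 0.3 0.4] M [ 0.01  0.09 -0.01] w 0.0796 q [-1.83 -0.38  1.38  1.72  0.42  1.44 -1.19]
row [3.75, 3.71, 4.66] [0.062, -0.032, -0.057]
```

I'll fit a simple kinematic model to the logged joint and pose pairs. With it I can choose motions that free joints 2 and 3.

```bash
cat > kin.py <<'E'
import numpy as np
from scipy.optimize import least_squares
from scipy.spatial.transform import Rotation as Ro
D=[([-1.243,.334,.04,1.466,-.013,1.343,-.059],[.269,.591,.23],65.5),
([-.46,.35,.64,1.52,-.21,1.34,.09],[.6355,-.0647,.2313],-6),
([-.7,.5,1.04,1.56,-.44,1.33,-1.71],[.6389,-.0699,.201],-120),
([-.64,.62,.94,1.69,-.55,1.12,-1.63],[.6401,-.0677,.071],-119.8),
([-.43,.5,.61,1.68,-.32,1.06,-.35],[.6405,-.068,.0711],-36.3),
([-.47,.38,.67,1.53,-.24,1.31,-.41],[.6424,-.0686,.2157],-36.3),
([-.2,.43,.91,1.54,-.35,1.34,-.75],[.5511,-.3271,.219],-85.4),
([-.13,.57,.82,1.7,-.47,1.07,-.66],[.5505,-.3294,.0642],-85.4),
([-1.13,.28,.72,1.79,-.2,1.15,-1.82],[.5178,.2453,.1483],-84.9),
([-1.07,.43,.68,1.88,-.33,.95,-1.81],[.5202,.2406,.0395],-90.1),
([-1.16,.23,.76,1.73,-.17,1.25,-1.93],[.5207,.2406,.2016],-90.1),
([-1.02,-.38,1.38,1.89,.39,1.31,-1.23],[.4006,-.3172,.216],-85.6),
([-1.22,-.38,1.38,1.79,.4,1.38,-1.4],[.4688,-.2564,.2606],-85.5),
([-1.79,-.38,1.38,1.84,.4,1.34,-1.99],[.5245,.0478,.2387],-85.3),
([-1.83,-.38,1.38,1.72,.42,1.44,-1.19],[.5444,.0455,.293],-39.8)]
LO=np.array([-2.58,-.38,-1.3,.25,-1.5,.08,-2.65]);HI=np.array([2.58,2.09,1.39,2.4,4.64,2.09,2.65])
def fk(q,a):
    r=lambda ax,v:Ro.from_euler(ax,v)
    R=r('z',-q[0]+a[7]);p=np.array([0,0,a[0]])
    R=R*r('y',q[1]);p=p+R.apply([a[4],0,a[1]])
    R=R*r('z',-q[2])*r('y',q[3]);p=p+R.apply([a[5],0,a[2]])
    R=R*r('z',-q[4])*r('y',q[5]);p=p+R.apply([a[6],0,a[3]])
    return p,R*r('z',-q[6]+a[8])
def res(a):
    o=[]
    for q,p,j in D:
        pp,R=fk(q,a);y=R.as_matrix()[:,1];o+=list((pp-p)*5)+[y[0]-np.cos(np.radians(j)),y[1]-np.sin(np.radians(j))]
    return o
best=min((least_squares(res,[.34,.4,.4,.2,0,0,0,0,s]) for s in(1.57,-1.57)),key=lambda f:f.cost)
A=best.x
def jac(q):
    p,R=fk(q,A);J=np.zeros((6,7))
    for i in range(7):
        d=np.array(q,float);d[i]+=1e-5;p2,R2=fk(d,A);J[:3,i]=(p2-p)/1e-5;J[3:,i]=(R2*R.inv()).as_rotvec()/1e-5
    return J
E
python3 -c "
from kin import *
print(np.round(A,3),best.cost,np.abs(np.array(best.fun).reshape(-1,5)).max(0))
# simulate pinv from plate pose to second casting
for lam in (0,.05,.2):
  q=np.array([-1.16,.23,.76,1.73,-.17,1.25,-1.93]);p,R=fk(q,A)
  for k in range(200):
    d=np.zeros(6);d[:2]=np.array([-.0955,-.57])/200;d[5]=.08/200
    J=jac(q);q=np.clip(q+J.T@np.linalg.solve(J@J.T+lam**2*np.eye(6),d),LO,HI)
  print(lam,np.round(q,2),np.round(fk(q,A)[0],3))
q=D[-1][0];J=jac(q);print('null',np.round(np.linalg.svd(J)[2][-1],2))
"
```

```text
[ 0.336  0.457  0.485  0.449 -0.01  -0.022 -0.035 -0.044  1.527] 0.011835107579795431 [0.06411552 0.04797752 0.02150314 0.01014167 0.00368508]
0 [-0.56  0.24  1.29  1.84 -0.24  1.25 -0.69] [ 0.419 -0.325  0.199]
0.05 [-0.8   0.04  1.39  1.89 -0.04  1.23 -0.87] [ 0.41  -0.296  0.206]
0.2 [-0.83 -0.14  1.15  1.93  0.17  1.26 -1.25] [ 0.423 -0.229  0.214]
null [ 0.27  0.55  0.19  0.02 -0.55 -0.24  0.47]
```

```bash
cat >> kin.py <<'E'
def sim(q,waypts,lam=.03,n=60):
    """follow poses (p,R) by clamped damped pinv"""
    q=np.array(q,float)
    for p1,R1 in waypts:
        for k in range(n):
            p,R=fk(q,A); f=1/(n-k)
            d=np.r_[(p1-p)*f,(R1*R.inv()).as_rotvec()*f]
            J=jac(q); s=J.T@np.linalg.solve(J@J.T+lam**2*np.eye(6),d)
            q=np.clip(q+s,LO,HI)
    return q
E
python3 -c "
from kin import *
q0=np.array(D[-1][0])
J=jac(q0);e=np.array([0,1,-1,0,0,0,0.]);P=np.linalg.pinv(J)@J@e;print('proj',np.round(P,2),'twist',np.round(J@P,2))
def down(x,y,z,j):
    a=np.radians(j);Y=np.array([np.cos(a),np.sin(a),0]);Z=np.array([0,0,-1.]);return np.array([x,y,z]),Ro.from_matrix(np.c_[np.cross(Y,Z),Y,Z])
for name,W in dict(down=[down(.55,.05,.12,-40)],fardown=[down(.65,.05,.15,-40)],rot0=[down(.55,.05,.25,5)],rot50=[down(.55,.05,.25,50)],left=[down(.5,.3,.25,-40)],leftrot=[down(.5,.3,.2,30)],leftrotstart=[down(.5,.3,.2,30),down(.27,.59,.23,65)],right=[down(.5,-.3,.2,-40)],rightrot=[down(.5,-.3,.2,-120)]).items():
  q=sim(q0,W);print(name,np.round(q,2),np.round(fk(q,A)[0]-W[-1][0],3))
"
```

```text
proj [-0.1   0.8  -1.07 -0.01  0.2   0.09 -0.17] twist [-0.02  0.47  0.28 -0.9  -0.58  0.93]
down [-2.09 -0.38  1.39  1.97  0.48  1.16 -1.25] [-0.048  0.154  0.07 ]
fardown [-2.27 -0.38  1.39  1.8   0.53  1.25 -1.23] [-0.121  0.235  0.121]
rot0 [-2.04 -0.38  1.39  1.73  0.48  1.45 -0.48] [-0.014  0.072  0.042]
rot50 [-2.05 -0.38  1.39  1.72  0.51  1.46  0.28] [-0.01   0.063  0.045]
left [-2.35  0.05  1.39  1.77 -0.06  1.33 -1.23] [-0.185  0.127  0.014]
leftrot [-2.58 -0.38  1.39  1.78  0.51  1.35 -0.5 ] [-0.095  0.102  0.074]
leftrotstart [-2.    0.55  1.15  1.49 -0.51  1.43  0.3 ] [-0.001 -0.001 -0.003]
right [-1.52 -0.38  1.39  1.78  0.52  1.35 -0.65] [0.046 0.133 0.074]
rightrot [-1.46 -0.36  1.39  1.8   0.37  1.3  -1.92] [0.042 0.175 0.063]
```

```bash
cat > plan.py <<'E'
from kin import *
q0=np.array(D[-1][0])
def down(x,y,z,j):
    a=np.radians(j);Y=np.array([np.cos(a),np.sin(a),0]);Z=np.array([0,0,-1.]);return np.array([x,y,z]),Ro.from_matrix(np.c_[np.cross(Y,Z),Y,Z])
J=jac(q0);P=np.linalg.pinv(J)@J@np.array([0,1,-1,0,0,0,0.])
rng=np.random.default_rng(0);best=[]
for i in range(120):
    t=rng.uniform(.4,1);W=[fk(q0+t*P,A)];L=[round(t,2)]
    for k in range(rng.integers(0,2)+1):
        r,a=rng.uniform(.5,.72),rng.uniform(-.7,.7);jj=rng.uniform(-120,50)
        w=(r*np.cos(a),r*np.sin(a),.28,jj);L.append(np.round(w,2).tolist());W.append(down(*w))
    qm=sim(q0,W,n=25)
    q=sim(qm,[down(.425,-.339,.2,-85.5)],n=25)
    er=np.linalg.norm(fk(q,A)[0]-[.425,-.339,.2])+.0
    m=np.min(np.minimum(q-LO,HI-q)); best.append((m-10*er,er,L,np.round(qm,2),np.round(q,2)))
best.sort(key=lambda b:-b[0])
for b in best[:5]: print(b)
p,R=fk(q0+.8*P,A);print(p,R.as_matrix()[:,2])
E
python3 plan.py
```

```text
(np.float64(0.1834309733249665), np.float64(0.000824106071362729), [0.71, [0.71, 0.07, 0.28, -118.91]], array([-0.76,  0.65,  1.05,  1.2 , -0.55,  1.58, -1.89]), array([-0.45,  0.25,  1.2 ,  1.81, -0.24,  1.25, -0.67]))
(np.float64(0.1720749125347163), np.float64(0.00021926757664882883), [0.74, [0.51, 0.32, 0.28, -105.38], [0.63, -0.16, 0.28, -90.18]], array([-0.56,  0.5 ,  1.08,  1.39, -0.44,  1.5 , -1.08]), array([-0.46,  0.26,  1.22,  1.8 , -0.25,  1.26, -0.66]))
(np.float64(0.12960428506150454), np.float64(0.0011956096492786428), [0.95, [0.66, 0.19, 0.28, -70.03]], array([-0.93,  0.54,  0.93,  1.28, -0.42,  1.52, -1.28]), array([-0.48,  0.27,  1.25,  1.81, -0.27,  1.26, -0.65]))
(np.float64(0.12784421963374584), np.float64(0.0007718297422444418), [0.86, [0.71, 0.09, 0.28, -65.65]], array([-0.74,  0.61,  0.94,  1.2 , -0.48,  1.56, -1.03]), array([-0.48,  0.27,  1.25,  1.81, -0.27,  1.26, -0.65]))
(np.float64(0.10246958575779273), np.float64(0.0006667254134388968), [0.54, [0.61, 0.2, 0.28, -105.92], [0.58, 0.02, 0.28, -47.46]], array([-0.97,  0.26,  1.05,  1.59, -0.22,  1.42, -0.73]), array([-0.5 ,  0.29,  1.28,  1.81, -0.29,  1.26, -0.63]))
[0.3541619  0.41178039 0.29002609] [ 0.5787517  -0.37543685 -0.72394312]
```

```bash
python3 -c "
from plan import *
" >/dev/null; python3 - <<'E'
import numpy as np
from kin import *
q0=np.array(D[-1][0]);J=jac(q0);P=np.linalg.pinv(J)@J@np.array([0,1,-1,0,0,0,0.])
p0,R0=fk(q0,A)
for t in(.25,.5,.72):
    p,R=fk(q0+t*P,A);print(np.round(R0.inv().apply(p-p0)*100,1),np.round((R0.inv()*R).as_rotvec(),2),np.round(p,2))
E
```

```text
[ 8.2 -9.5 -5.2] [-0.24 -0.07 -0.25] [0.52 0.16 0.35]
[ 14.2 -22.   -6.1] [-0.45 -0.15 -0.52] [0.46 0.29 0.35]
[ 16.6 -34.2  -3.1] [-0.61 -0.22 -0.76] [0.39 0.38 0.31]
```

```bash
python3 -m pendant '[8,4.1,-4.7,-2.8,-0.12,-0.03,-0.12, 8,8.2,-9.5,-5.2,-0.24,-0.07,-0.25, 8,11.2,-15.7,-6,-0.35,-0.11,-0.38, 8,14.2,-22,-6.1,-0.45,-0.15,-0.52, 8,15.4,-28,-4.8,-0.53,-0.18,-0.64, 8,16.6,-34.2,-3.1,-0.61,-0.22,-0.76, 8,16.6,-34.2,-3.1,-0.61,-0.22,-0.76, 8,16.6,-34.2,-3.1,-0.61,-0.22,-0.76]'; python3 -c "
from h import *
st();row((.70,.07,.28),-110)"
```

```text
clock: 20.38
eef_pos: [0.3844, 0.3938, 0.3078]
ee_rot: [[0.038, 0.849, 0.527], [0.911, 0.187, -0.367], [-0.41, 0.495, -0.766]]
ft_force: [0.6, -0.5, 1.0]
grip_width: 0.0798
t 20.38 p [0.3844 0.3938 0.3078] jaw 12.4 z [ 0.527 -0.367 -0.766] F [ 0.6 -0.5  1. ] M [ 0.35  0.52 -0.02] w 0.0798 q [-2.07  0.2   0.89  1.73  0.53  1.47 -1.2 ]
row [-27.17, 19.35, 30.65] [0.785, -0.252, 1.91]
```

```bash
python3 -m pendant '[8,-2.7,1.9,3,0.08,-0.03,0.17, 8,-5.4,3.8,6,0.15,-0.05,0.34, 8,-8,5.8,9,0.23,-0.08,0.5, 8,-10.8,7.7,12.2,0.3,-0.1,0.7, 8,-13.5,9.6,15.3,0.38,-0.12,0.86, 8,-16.2,11.6,18.4,0.46,-0.15,1.03, 8,-19,13.5,21.4,0.54,-0.17,1.2, 8,-21.6,15.4,24.5,0.6,-0.2,1.37, 8,-24.3,17.4,27.5,0.7,-0.22,1.54, 8,-27.2,19.3,30.6,0.785,-0.25,1.7, 8,-27.2,19.3,30.6,0.785,-0.25,1.91, 8,-27.2,19.3,30.6,0.785,-0.25,1.91]'; python3 -c "
from h import *
st();row((.56,-.24,.21),-90); row((.4248,-.339,.21),-85.5)"
```

```text
clock: 21.88
eef_pos: [0.6992, 0.0653, 0.2814]
ee_rot: [[0.937, -0.349, 0.002], [-0.349, -0.937, 0.0], [0.002, -0.001, -1.0]]
ft_force: [-0.1, 0.4, -0.1]
grip_width: 0.08
t 21.88 p [0.6992 0.0653 0.2814] jaw -110.5 z [ 0.002  0.    -1.   ] F [-0.1  0.4 -0.1] M [-0.02  0.02  0.  ] w 0.0800 q [-0.81  0.63  1.1   1.28 -0.55  1.55 -1.72]
row [-2.39, 33.48, 7.09] [-0.001, -0.002, -0.357]
row [-11.6, 47.48, 7.05] [-0.001, -0.002, -0.435]
```

```bash
python3 -m pendant '[8,0,6,1,0,0,-0.05, 8,0,12,2,0,0,-0.1, 8,-1,18,3,0,0,-0.2, 8,-1.5,24,4,0,0,-0.25, 8,-2,30,6,0,0,-0.3, 8,-2.4,34,7,0,0,-0.36, 8,-5,40,7,0,0,-0.4, 8,-8,45,7,0,0,-0.43, 8,-11.6,47.5,7,0,0,-0.435, 8,-11.6,47.5,7,0,0,-0.435, 8,-11.6,47.5,7,0,0,-0.435]'; python3 -c "
from h import *
st();row((.4248,-.339,.063),-85.7)"
```

```text
clock: 23.25
eef_pos: [0.4263, -0.3376, 0.211]
ee_rot: [[0.997, 0.083, 0.004], [0.083, -0.997, 0.001], [0.004, -0.001, -1.0]]
ft_force: [0.8, 0.4, 0.4]
grip_width: 0.0797
t 23.25 p [ 0.4263 -0.3376  0.211 ] jaw -85.3 z [ 0.004  0.001 -1.   ] F [0.8 0.4 0.4] M [ 0.04 -0.09  0.01] w 0.0797 q [-0.44  0.24  1.2   1.8  -0.23  1.26 -0.67]
row [-0.22, 0.14, 14.8] [-0.001, -0.004, 0.008]
```

```bash
python3 -c "
from h import *
c=env.capture('side');crop(c,(250,180,390,285),5,'pics/s2.png')"
```

```text
(no output)
```

View pics/s2.png

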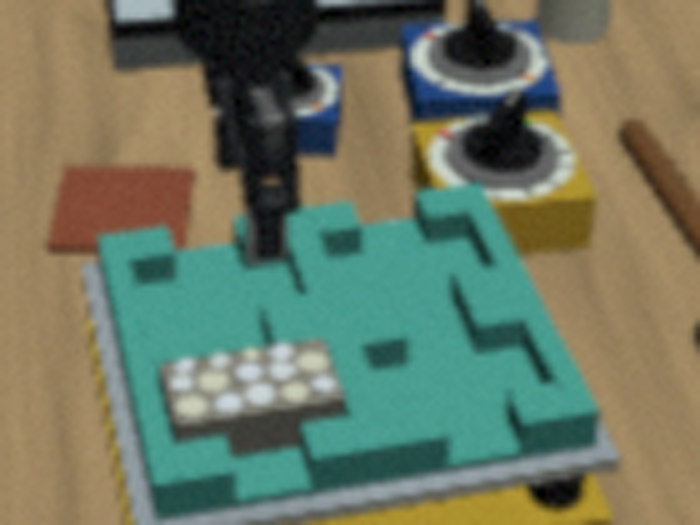

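The casting is still seated in its cavity with the notch clear. Descending.

```bash
python3 -m pendant '[8,-0.2,0.1,4,0,0,0, 8,-0.2,0.1,8,0,0,0, 8,-0.2,0.1,10.5,0,0,0, 8,-0.2,0.1,12.3,0,0,0, 8,-0.2,0.1,13.6,0,0,0, 8,-0.2,0.1,14.4,0,0,0, 8,-0.2,0.1,14.8,0,0,0, 8,-0.2,0.1,14.8,0,0,0]' && python3 -m pendant '[0,0,0,0,0,0,0, 0,0,0,0,0,0,0, 0,0,0,0,0,0,0, 0,0,0,0,0,0,0, 0,0,0,0,0,0,0]'; python3 -c "
from h import *
st()"
```

```text
clock: 24.3
eef_pos: [0.4253, -0.3388, 0.0631]
ee_rot: [[0.997, 0.083, 0.003], [0.083, -0.997, 0.0], [0.003, -0.0, -1.0]]
ft_force: [-1.3, -0.6, 0.2]
grip_width: 0.0801
clock: 24.92
eef_pos: [0.4257, -0.3388, 0.0638]
ee_rot: [[0.997, 0.083, 0.004], [0.083, -0.997, 0.001], [0.005, -0.001, -1.0]]
ft_force: [-0.9, 2.3, 5.2]
grip_width: 0.0546
t 24.93 p [ 0.4257 -0.3388  0.0638] jaw -85.3 z [ 0.004  0.001 -1.   ] F [-0.9  2.3  5.2] M [ 0.53  0.22 -0.03] w 0.0546 q [-0.25  0.44  1.03  1.95 -0.45  1.   -0.5 ]
```

```bash
python3 -m pendant '[0,0,0,-0.7,0,0,0, 0,0,0,-1.4,0,0,0, 0,0,0,-2.2,0,0,0, 0,0,0,-3.2,0,0,0, 0,0.5,0,-4.5,0,0,0, 0,1,0,-6.5,0,0,0, 0,2,0,-9,0,0,0, 0,4,0,-10,0,0,0, 0,6,0,-10,0,0,0, 0,6,0,-10,0,0,0]'; python3 -c "
from h import *
st(); row((.52,.36,.15),-90)
from kin import *
from plan import down
print(np.round(sim(env.read_state()['joint_pos'],[down(.54,0,.15,-86),down(.52,.36,.15,-90)]),2))" | grep -v float
```

```text
clock: 26.18
eef_pos: [0.4869, -0.3331, 0.1646]
ee_rot: [[0.996, 0.085, 0.005], [0.085, -0.996, 0.0], [0.005, 0.0, -1.0]]
ft_force: [-0.3, 0.2, -3.9]
grip_width: 0.0545
t 26.18 p [ 0.4869 -0.3331  0.1646] jaw -85.1 z [ 0.005  0.    -1.   ] F [-0.3  0.2 -3.9] M [ 0.02  0.06 -0.  ] w 0.0545 q [-0.32  0.41  1.08  1.74 -0.39  1.22 -0.62]
row [9.2, -68.78, 1.48] [0.0, -0.005, 0.085]
[0.3541619  0.41178039 0.29002609] [ 0.5787517  -0.37543685 -0.72394312]
[-1.33  0.46  0.87  1.64 -0.37  1.22 -1.95]
```

```bash
python3 -m pendant '[0,1,-5.5,0,0,0,0, 0,2,-11,1,0,0,0, 0,3,-17,1.5,0,0,0, 0,4,-23,1.5,0,0,0, 0,5,-29,1.5,0,0,0, 0,6,-35,1.5,0,0,0, 0,7,-41,1.5,0,0,0.02, 0,8,-47,1.5,0,0,0.04, 0,9,-53,1.5,0,0,0.06, 0,9.2,-59,1.5,0,0,0.08, 0,9.2,-65,1.5,0,0,0.085, 0,9.2,-68.8,1.5,0,0,0.085]' && python3 -c "
from h import *
st();row((.52,.36,.038),-90)"
```

```text
clock: 27.68
eef_pos: [0.5187, 0.3633, 0.1498]
ee_rot: [[1.0, 0.003, 0.004], [0.003, -1.0, -0.0], [0.004, 0.0, -1.0]]
ft_force: [0.8, -0.8, -2.8]
grip_width: 0.0541
t 27.68 p [0.5187 0.3633 0.1498] jaw -89.8 z [ 0.004 -0.    -1.   ] F [ 0.8 -0.8 -2.8] M [-0.07 -0.11  0.  ] w 0.0541 q [-1.4   0.5   0.97  1.65 -0.44  1.22 -1.9 ]
row [0.07, 0.33, 11.18] [0.0, -0.004, 0.003]
```

```bash
python3 -m pendant '[0,0.1,0.3,2,0,0,0, 0,0.1,0.3,4.5,0,0,0, 0,0.1,0.3,7,0,0,0, 0,0.1,0.3,8.5,0,0,0, 0,0.1,0.3,9.6,0,0,0, 0,0.1,0.3,10.4,0,0,0, 0,0.1,0.3,10.9,0,0,0, 0,0.1,0.3,11.2,0,0,0, 0,0.1,0.3,11.2,0,0,0]' && python3 -c "
from h import *
st()" && python3 -m pendant '[7,0,0,0,0,0,0, 7.5,0,0,0,0,0,0, 8,0,0,0,0,0,0, 8,0,0,0,0,0,0, 8,0,0,-3,0,0,0, 8,0,0,-7,0,0,0, 8,0,0,-12,0,0,0, 8,0,0,-16,0,0,0, 8,0,0,-18,0,0,0]'; python3 -c "
from h import *
c=env.capture('top'); crop(c,(190,130,450,280),3,'pics/c5.png'); st()
row((.6405,-.0678,.22),-36)
print('white',blobs(c,(0,0,165),(180,50,255),(415,160,433,245),.1,100))"
```

```text
clock: 28.8
eef_pos: [0.5205, 0.3604, 0.0381]
ee_rot: [[1.0, 0.003, 0.005], [0.003, -1.0, 0.0], [0.005, -0.0, -1.0]]
ft_force: [-0.4, -1.1, -3.1]
grip_width: 0.0544
t 28.80 p [0.5205 0.3604 0.0381] jaw -89.8 z [ 0.005  0.    -1.   ] F [-0.4 -1.1 -3.1] M [-0.05 -0.01 -0.04] w 0.0544 q [-1.33  0.62  0.88  1.74 -0.54  1.04 -1.82]
clock: 29.92
eef_pos: [0.5203, 0.3605, 0.2203]
ee_rot: [[1.0, 0.003, 0.007], [0.003, -1.0, 0.002], [0.007, -0.002, -1.0]]
ft_force: [0.7, -0.6, -0.5]
grip_width: 0.0804
t 29.98 p [0.5208 0.3608 0.2218] jaw -89.8 z [ 0.008  0.003 -1.   ] F [ 0.7 -0.1  2. ] M [-0.01 -0.08  0.02] w 0.0799 q [-1.43  0.44  1.02  1.57 -0.38  1.34 -1.94]
row [11.84, 42.9, 0.13] [0.001, -0.008, -0.939]
white []
```

View pics/c5.png

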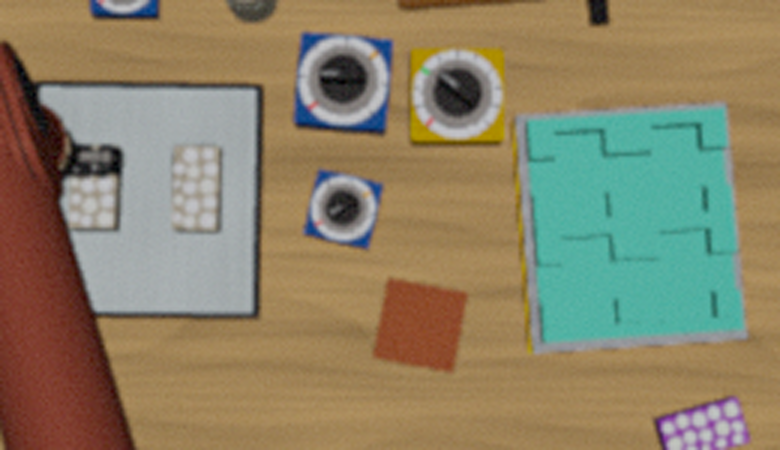

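Both castings lie on the plate, at crop (92,200) and (197,188), and the mould is empty. Next is the vibration dial to off, after checking the route in the model for limits.

```bash
python3 -c "
from h import *
from plan import *
q=env.read_state()['joint_pos']
for W in ([down(.6405,-.068,.22,-36)],[down(.62,.2,.24,-10),down(.6405,-.068,.22,-36)],[down(.5203,.3605,.23,30),down(.6405,-.068,.22,-36)]):
  a=sim(q,W); b=sim(a,[down(.6405,-.068,.071,-36),down(.6405,-.068,.071,45)]);print(np.round(a,2),np.round(b,2))
" | tail -3
```

```text
[-0.64  0.45  0.93  1.51 -0.37  1.36 -0.31] [-0.39  0.49  0.57  1.68 -0.3   1.05  1.06]
[-0.65  0.46  0.94  1.51 -0.37  1.36 -0.31] [-0.4   0.5   0.58  1.68 -0.3   1.05  1.06]
[-0.67  0.47  0.97  1.51 -0.39  1.37 -0.29] [-0.42  0.5   0.61  1.68 -0.32  1.06  1.07]
```

```bash
python3 -m pendant '[5,2,5.5,0,0,0,-0.1, 5,3.5,11,0,0,0,-0.2, 5,5,16.5,0,0,0,-0.35, 5,7,22,0,0,0,-0.5, 5,9,28,0,0,0,-0.65, 5,10.5,33.5,0,0,0,-0.8, 5,11.8,39,0,0,0,-0.94, 5,11.8,42.9,0,0,0,-0.94, 5,11.8,42.9,0,0,0,-0.94, 5,11.8,42.9,0,0,0,-0.94]' && python3 -c "
from h import *
st();row((.6405,-.0678,.071),-36)"
```

```text
clock: 31.22
eef_pos: [0.6398, -0.067, 0.2202]
ee_rot: [[0.587, 0.809, 0.006], [0.809, -0.587, 0.004], [0.007, 0.003, -1.0]]
ft_force: [-0.2, 0.6, -0.1]
grip_width: 0.05
t 31.23 p [ 0.6398 -0.067   0.2202] jaw -36.0 z [ 0.006  0.004 -1.   ] F [-0.2  0.6 -0.1] M [ 0.05  0.02 -0.02] w 0.0500 q [-0.62  0.42  0.89  1.54 -0.34  1.34 -0.33]
row [-0.12, 0.06, 14.92] [0.003, -0.007, 0.001]
```

```bash
python3 -m pendant '[5,-0.1,0.1,4,0,0,0, 5,-0.1,0.1,8,0,0,0, 5,-0.1,0.1,10.5,0,0,0, 5,-0.1,0.1,12.5,0,0,0, 5,-0.1,0.1,14,0,0,0, 5,-0.1,0.1,14.9,0,0,0, 5,-0.1,0.1,14.9,0,0,0]' && python3 -m pendant '[0,0,0,0,0,0,0, 0,0,0,0,0,0,0, 0,0,0,0,0,0,0, 0,0,0,0,0,0,0, 0,0,0,0,0,0,0, 0,0,0,0,0,0,0]'; python3 -c "
from h import *
st()"
```

```text
clock: 32.1
eef_pos: [0.6409, -0.0678, 0.071]
ee_rot: [[0.587, 0.809, 0.006], [0.809, -0.587, 0.004], [0.006, 0.003, -1.0]]
ft_force: [-0.5, 0.6, 0.7]
grip_width: 0.05
clock: 32.85
eef_pos: [0.6409, -0.0676, 0.0719]
ee_rot: [[0.587, 0.809, 0.006], [0.809, -0.587, 0.004], [0.007, 0.002, -1.0]]
ft_force: [-3.8, 1.5, 6.9]
grip_width: 0.0126
t 32.85 p [ 0.6409 -0.0676  0.0719] jaw -36.0 z [ 0.006  0.004 -1.   ] F [-3.8  1.5  6.9] M [0.31 0.68 0.  ] w 0.0126 q [-0.56  0.56  0.8   1.69 -0.45  1.08 -0.24]
```

```bash
python3 -m pendant '[0,0,0,0,0,0,-0.15, 0,0,0,0,0,0,-0.3, 0,0,0,0,0,0,-0.45, 0,0,0,0,0,0,-0.6, 0,0,0,0,0,0,-0.75, 0,0,0,0,0,0,-0.9, 0,0,0,0,0,0,-1.05, 0,0,0,0,0,0,-1.2, 0,0,0,0,0,0,-1.33, 0,0,0,0,0,0,-1.42, 0,0,0,0,0,0,-1.42, 0,0,0,0,0,0,-1.42]'; python3 -c "
from h import *
st()"
```

```text
clock: 34.35
eef_pos: [0.6406, -0.0675, 0.072]
ee_rot: [[-0.711, 0.704, 0.006], [0.704, 0.711, 0.005], [-0.001, 0.007, -1.0]]
ft_force: [-1.5, 0.9, -0.6]
grip_width: 0.0127
t 34.35 p [ 0.6406 -0.0675  0.072 ] jaw 45.3 z [ 0.006  0.005 -1.   ] F [-1.5  0.9 -0.6] M [0.27 0.58 0.04] w 0.0127 q [-0.34  0.48  0.49  1.68 -0.26  1.05  1.03]
```

```bash
python3 -m pendant '[5,0,0,0,0,0,0, 5,0,0,0,0,0,0, 5,0,0,0,0,0,0, 5,0,0,0,0,0,0, 5,0,0,-4,0,0,0, 5,0,0,-9,0,0,0, 5,0,0,-14,0,0,0, 5,0,0,-14,0,0,0]'; python3 -c "
from h import *
st(); row((.6543,.0695,.21),-3.5)
c=env.capture('top'); cv2.imwrite('pics/c6.png',cv2.resize(c['image'][138:182,280:366],None,fx=9,fy=9,interpolation=cv2.INTER_NEAREST))
from plan import *
q=env.read_state()['joint_pos']
a=sim(q,[down(.6543,.0695,.21,-3.5),down(.6543,.0695,.071,-3.5)]);b=sim(a,[down(.6543,.0695,.071,-70),down(.6543,.0695,.071,-139)]);print(np.round(a,2),np.round(b,2))"
```

```text
clock: 35.35
eef_pos: [0.6421, -0.0688, 0.2167]
ee_rot: [[-0.71, 0.704, 0.013], [0.704, 0.71, 0.005], [-0.006, 0.013, -1.0]]
ft_force: [0.2, 0.2, -0.0]
grip_width: 0.0499
t 35.35 p [ 0.6421 -0.0688  0.2167] jaw 45.3 z [ 0.013  0.005 -1.   ] F [ 0.2  0.2 -0. ] M [-0.05 -0.01 -0.  ] w 0.0499 q [-0.37  0.35  0.54  1.53 -0.19  1.3   0.98]
row [8.87, 10.68, 0.75] [0.014, 0.0, 0.851]
(np.float64(0.1834309733249665), np.float64(0.000824106071362729), [0.71, [0.71, 0.07, 0.28, -118.91]], array([-0.76,  0.65,  1.05,  1.2 , -0.55,  1.58, -1.89]), array([-0.45,  0.25,  1.2 ,  1.81, -0.24,  1.25, -0.67]))
(np.float64(0.1720749125347163), np.float64(0.00021926757664882883), [0.74, [0.51, 0.32, 0.28, -105.38], [0.63, -0.16, 0.28, -90.18]], array([-0.56,  0.5 ,  1.08,  1.39, -0.44,  1.5 , -1.08]), array([-0.46,  0.26,  1.22,  1.8 , -0.25,  1.26, -0.66]))
(np.float64(0.12960428506150454), np.float64(0.0011956096492786428), [0.95, [0.66, 0.19, 0.28, -70.03]], array([-0.93,  0.54,  0.93,  1.28, -0.42,  1.52, -1.28]), array([-0.48,  0.27,  1.25,  1.81, -0.27,  1.26, -0.65]))
(np.float64(0.12784421963374584), np.float64(0.0007718297422444418), [0.86, [0.71, 0.09, 0.28, -65.65]], array([-0.74,  0.61,  0.94,  1.2 , -0.48,  1.56, -1.03]), array([-0.48,  0.27,  1.25,  1.81, -0.27,  1.26, -0.65]))
(np.float64(0.10246958575779273), np.float64(0.0006667254134388968), [0.54, [0.61, 0.2, 0.28, -105.92], [0.58, 0.02, 0.28, -47.46]], array([-0.97,  0.26,  1.05,  1.59, -0.22,  1.42, -0.73]), array([-0.5 ,  0.29,  1.28,  1.81, -0.29,  1.26, -0.63]))
[0.3541619  0.41178039 0.29002609] [ 0.5787517  -0.37543685 -0.72394312]
[-0.6   0.52  0.57  1.64 -0.31  1.07  0.01] [-0.91  0.71  1.04  1.64 -0.65  1.18 -2.13]
```

View pics/c6.png

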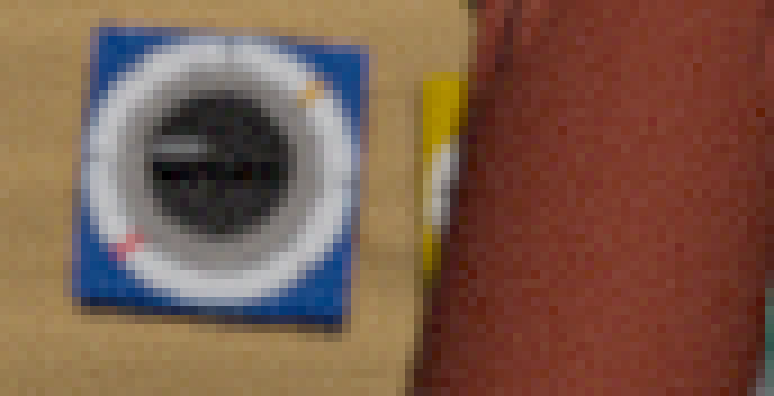

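The thermostat pointer, at crop (175,148), heads almost straight left (about 87°). The arm hides the yellow dial here, so I'll check that one later. Moving above the blue dial.

```bash
python3 -m pendant '[5,4,5,0,0.014,0,0.17, 5,8.9,10.7,0.8,0.014,0,0.34, 5,8.9,10.7,0.8,0.014,0,0.51, 5,8.9,10.7,0.8,0.014,0,0.68, 5,8.9,10.7,0.8,0.014,0,0.85, 5,8.9,10.7,0.8,0.014,0,0.85, 5,8.9,10.7,0.8,0.014,0,0.85]'; python3 -c "
from h import *
st(); row((.6543,.0695,.071),-3.5)"
```

```text
clock: 36.28
eef_pos: [0.6527, 0.0702, 0.206]
ee_rot: [[0.056, 0.998, -0.004], [0.998, -0.056, -0.0], [-0.0, -0.004, -1.0]]
ft_force: [-0.6, -0.3, 0.2]
grip_width: 0.05
t 36.27 p [0.6527 0.0702 0.206 ] jaw -3.2 z [-0.004 -0.    -1.   ] F [-0.6 -0.3  0.2] M [ 0.04 -0.    0.  ] w 0.0500 q [-0.65  0.41  0.63  1.5  -0.25  1.31 -0.04]
row [-0.06, 0.23, 13.5] [-0.004, 0.001, 0.005]
```

```bash
python3 -m pendant '[5,0,0.2,4,0,0,0, 5,0,0.2,8,0,0,0, 5,0,0.2,10.5,0,0,0, 5,0,0.2,12,0,0,0, 5,0,0.2,13,0,0,0, 5,0,0.2,13.5,0,0,0, 5,0,0.2,13.5,0,0,0]' && python3 -m pendant '[0,0,0,0,0,0,0, 0,0,0,0,0,0,0, 0,0,0,0,0,0,0, 0,0,0,0,0,0,0, 0,0,0,0,0,0,0, 0,0,0,0,0,0,0]'; python3 -c "
from h import *
st()"
```

```text
clock: 37.15
eef_pos: [0.6543, 0.0702, 0.0714]
ee_rot: [[0.056, 0.998, -0.004], [0.998, -0.056, -0.0], [-0.0, -0.004, -1.0]]
ft_force: [-0.3, -0.2, 0.6]
grip_width: 0.0504
clock: 37.9
eef_pos: [0.655, 0.0702, 0.0721]
ee_rot: [[0.056, 0.998, -0.003], [0.998, -0.056, 0.0], [0.0, -0.003, -1.0]]
ft_force: [-0.4, 0.2, 5.0]
grip_width: 0.0127
t 37.90 p [0.655  0.0702 0.0721] jaw -3.2 z [-0.003  0.    -1.   ] F [-0.4  0.2  5. ] M [-0.   -0.16 -0.08] w 0.0127 q [-0.61  0.53  0.59  1.64 -0.32  1.08  0.01]
```

```bash
python3 -m pendant '[0,0,0,0,0,0,0.15, 0,0,0,0,0,0,0.3, 0,0,0,0,0,0,0.45, 0,0,0,0,0,0,0.6, 0,0,0,0,0,0,0.75, 0,0,0,0,0,0,0.9, 0,0,0,0,0,0,1.05, 0,0,0,0,0,0,1.2, 0,0,0,0,0,0,1.35, 0,0,0,0,0,0,1.5, 0,0,0,0,0,0,1.5]'; python3 -c "
from h import *
st();row((.655,.0702,.072),-139)"
```

```text
clock: 39.28
eef_pos: [0.6553, 0.07, 0.0722]
ee_rot: [[1.0, 0.016, -0.002], [0.016, -1.0, -0.001], [-0.002, 0.0, -1.0]]
ft_force: [1.1, -0.4, 0.8]
grip_width: 0.0128
t 39.27 p [0.6553 0.07   0.0722] jaw -89.1 z [-0.002 -0.001 -1.   ] F [ 1.1 -0.4  0.8] M [-0.14 -0.44 -0.  ] w 0.0128 q [-0.82  0.64  0.92  1.65 -0.55  1.14 -1.32]
row [-0.03, -0.02, 0.02] [0.001, 0.002, 0.871]
```

```bash
python3 -m pendant '[0,0,0,0,0,0,0.15, 0,0,0,0,0,0,0.3, 0,0,0,0,0,0,0.45, 0,0,0,0,0,0,0.6, 0,0,0,0,0,0,0.75, 0,0,0,0,0,0,0.87, 0,0,0,0,0,0,0.87]' && python3 -c "
from h import *
st()" && python3 -m pendant '[5,0,0,0,0,0,0, 5,0,0,0,0,0,0, 5,0,0,0,0,0,0, 5,0,0,0,0,0,0, 5,0,0,-4,0,0,0, 5,0,0,-9,0,0,0, 5,0,0,-14,0,0,0, 5,0,0,-18,0,0,0]'; python3 -c "
from h import *
st();row((.45,.12,.26),-90)"
```

```text
clock: 40.15
eef_pos: [0.6553, 0.0698, 0.0722]
ee_rot: [[0.66, -0.752, -0.002], [-0.752, -0.66, -0.001], [-0.001, 0.002, -1.0]]
ft_force: [1.2, -1.1, 3.0]
grip_width: 0.0128
t 40.15 p [0.6553 0.0698 0.0722] jaw -138.7 z [-0.002 -0.001 -1.   ] F [ 1.2 -1.1  3. ] M [-0.16 -0.14 -0.04] w 0.0128 q [-0.92  0.75  1.1   1.65 -0.71  1.2  -2.07]
clock: 41.15
eef_pos: [0.6557, 0.0698, 0.2544]
ee_rot: [[0.66, -0.752, -0.001], [-0.752, -0.66, -0.001], [0.0, 0.001, -1.0]]
ft_force: [0.8, 0.2, -0.6]
grip_width: 0.0499
t 41.15 p [0.6557 0.0698 0.2544] jaw -138.7 z [-0.001 -0.001 -1.   ] F [ 0.8  0.2 -0.6] M [ 0.   -0.02 -0.02] w 0.0499 q [-0.97  0.61  1.24  1.44 -0.57  1.49 -2.17]
row [-17.35, 12.15, -0.55] [0.001, 0.0, -0.85]
```

```bash
python3 -m pendant '[5,2.5,5,0,0,0,-0.12, 5,5,10,0,0,0,-0.24, 5,8,15,0,0,0,-0.36, 5,11,20,0,0,0,-0.48, 5,14,25,0,0,0,-0.6, 5,17,31,0,0,0,-0.72, 5,20,36,0,0,0,-0.85, 5,21.5,39,0,0,0,-0.85, 5,21.5,39,0,0,0,-0.85]' && python3 -c "
from h import *
st()
c=env.capture('top'); crop(c,(190,130,350,250),5,'pics/c7.png'); cv2.imwrite('pics/c8.png',cv2.resize(c['image'][138:184,280:366],None,fx=9,fy=9,interpolation=cv2.INTER_NEAREST)); cv2.imwrite('pics/t9.png',c['image'])
print('plate',blobs(c,(0,0,130),(180,60,255),(195,150,285,245),.04,300))"
```

```text
clock: 42.28
eef_pos: [0.5019, -0.3526, 0.2552]
ee_rot: [[1.0, -0.006, -0.001], [-0.006, -1.0, -0.002], [-0.001, 0.002, -1.0]]
ft_force: [-1.2, 0.7, 0.1]
grip_width: 0.05
t 42.27 p [ 0.5019 -0.3526  0.2552] jaw -90.4 z [-0.001 -0.002 -1.   ] F [-1.2  0.7  0.1] M [ 0.02 -0.01 -0.01] w 0.0500 q [-0.29  0.4   1.1   1.56 -0.36  1.4  -0.74]
plate [(510.3, 302.8, 267.3, 259.5, 0.8)]
```

View pics/c8.png

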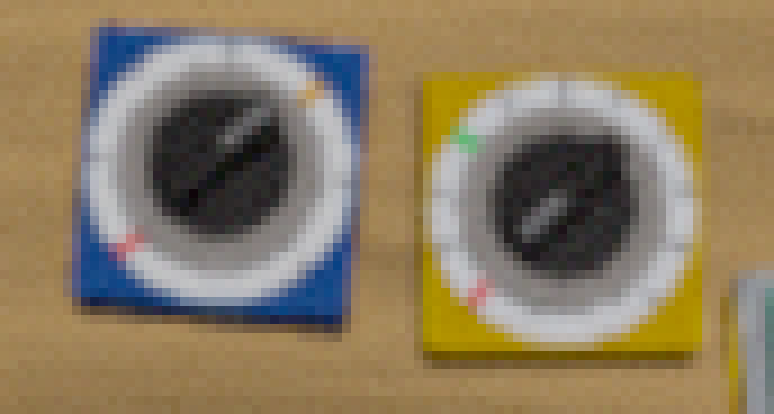

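View pics/t9.png

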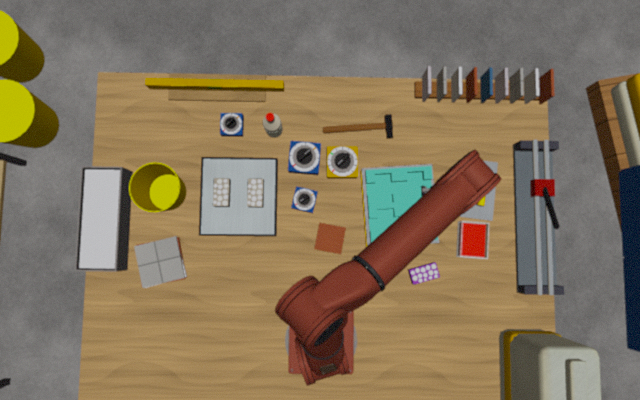

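Yellow pointer is on red, at crop (478,294). Blue pointer is on orange, at crop (312,95). Both castings are inside the rim and apart, the bystanders are unmoved, and the arm is clear of everything.

```bash
python3 -c "
from h import *
print(env.sign_off()); st()"
```

```text
the job is handed in; nothing more can be done
None
the job is handed in; nothing more can be done
```

The job is done and handed in, at about 42 s of the 210 s allowed; the hand-in gave no verdict. I turned the vibration dial to green and moved the two castings present onto the curing plate. I then turned the vibration dial off and set the thermostat on the largest blue box to orange.

**Last checks:**
- **Castings:** the final top view shows both on the plate inside the rim, pebbles up, about 65 mm apart, with the mould empty.
- **Vibration dial:** the pointer is on the red mark. The grip angle was 135.3° against the mark's 135°.
- **Thermostat:** the pointer is on the orange mark. The grip angle was −48.7° against a target of about −49°, and the picture read about −51.6°, roughly 3° off.
- **Green setting:** the grip and the picture also differed here, 53.7° against about 56° (mark about 54°). I went by the grip.
- **Other items:** the bystanders visible in that view look unmoved. The arm partly hid the trowel and the mould, so those were not fully seen at the end. The purple look-alike and the two smaller blue boxes were not touched.

**One problem on the way:** between the two castings, the arm drifted to the limits of joints 2 and 3 with nothing in the gripper. I freed it with a tilted move through open space and then carried on. No pushes on the castings or grip slips showed up.

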